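# Lay the book and the crayons down at the pupils' places

## Robot

A 6-joint arm with a two-finger parallel gripper is mounted at the origin on the work surface. World frame = base frame: x ahead of the robot, y to its left, z up, the work surface at z = 0. Lengths are in m, angles in rad, forces in N, time in s.
With the tool pointing down it reaches from about 0.35 to 0.775 m from the base axis. Payload 5.5 kg.
Tool frame: the origin (TCP) lies between the finger pads; the fingertips stand 17 mm ahead of it and the grasp point (between the pads) lies 2 mm behind it (env.finger_overhang is the distance from the TCP to the fingertips, in m); z points along the fingers, y is the line along which they close (so a half turn about z gives the same grasp; the last joint's range is limited). The gripper opens to 85 mm and grips with 20 to 120 N. Pads are 22 mm wide; open, the fingers measure 114 mm over their backs; the gripper's body (76 mm by 85 mm) begins 54 mm behind the grasp point. The pads swing forward as they close: fully open they stand 13 mm farther back than shut.
Start: joints at [1.027, 0.313, 0.046, 1.304, 0, 1.431], TCP at [0.226, 0.529, 0.227] pointing down, gripper open.
Joint ranges: [-2.76, 2.76], [-0.86, 1.69], [-1.03, 1.26], [-2.2, 2.34], [-1.47, 1.5], [-3.14, 3.14]. Speed limits (rad/s): [2.57, 2.57, 3.14, 3.14, 3.14, 3.14].

## Interface

Orientations are given as a unit quaternion [w, x, y, z].
In Python, from workcell import env gives the robot as it stands. The module is installed in compiled form; this text tells all that it offers.
- The arm moves only by the shell command python3 -m pendant 'ROWS' [FORCE]. ROWS is JSON, a list of rows, each a list of 5 numbers: the gripper's target within -1 to 1 (fully open at 1, half-way at 0, shut at -1), then the shift along the tool's x, y, z in m, then the turn about the tool's z in rad. A call has 1 to 8 rows; each row shifts and turns the commanded pose from where the row before left it, along the tool's axes as they then stand; what a row does not reach is not made up. A row lasts 1/8 s, in which the tool goes at most 62.5 mm and 10.7 degrees, less where a joint would pass 70% of its speed; a pose out of reach is approached as far as the arm can. A call with a gripper value outside its range is refused whole. The fingers move at their own pace and stop on an object; FORCE is the grip in N (left out, the last holds). Time passes only in rows, so rows that do not move let the fingers close. It gives the time, the measured TCP pose, the force, the opening and the grip force at its end, in the units of the state.
- env.get_state(): the state, without advancing time (a new reading comes with each control period).
- env.read_camera(name): name is "side" or "top" or "wrist"; returns the picture (480x640x3 uint8, red, green, blue); there is no depth.
- env.calibration(name): a dict with "K" (3x3 intrinsics, pixels), "T" (4x4, takes a point from camera to world coordinates); the wrist camera has in their place "tool_from_camera" (4x4, takes a point from camera to tool coordinates, whose origin is the TCP and whose axes are the flange's). Camera axes: x right, y down, z forward; pixel columns grow to the right and rows downward; lengths in m; the calibration is good to about 2 mm. A picture is of the moment at which its call begins: read the wrist's pose just before it. calibration takes no time and is no camera call.
- env.hand_in(): hands the job in; it is judged then, once.
Trained networks look in the newest picture that a camera, given by its name, has taken for a name from the list of things; names that differ only in an ending like _2 or _b are one class to them, and where a whole thing is asked for, a point or a joint stands for the part that bears it (a point fixed in the world has none). Each returns a list of dicts, best first, with "score" (0 to 1); they miss things now and then, are a little off and sometimes report something else, mostly with a low value. They report only what shows in the picture. A call takes as long as a camera call.
- env.recognise(camera, label): "centre" ([column, row] in pixels, amid what is visible of it).
The state is a dict: "clock": time; "joint_pos": joint angles; "qvel": joint speeds; "tau": joint torques, N m; "tcp_pos": TCP position; "orientation": TCP orientation; "wrist_force": force on the tool from outside, world axes, zero at the start; "ft_torque": the same for the moment, N m; "finger_gap": finger opening in m; "grip_force": force on a finger pad.
Only numpy, scipy, OpenCV 4.12 (cv2) and the standard library are available. Lean on these libraries where they do the work, as an engineer would, in place of code of your own. Each camera call takes 0.05 s, during which the arm holds its last target. There are 200 camera calls.

## Task

Set the two pupils' places: push the standing green board book over so that it lies flat inside the white outline on its mat, and push the standing red crayon carton over so that it lies flat inside the yellow outline on its mat, in either order. Push each near its top with the fingers so that it tips over its own foot instead of sliding along; do not pick either of them up, and leave the two paint bottles beside the mats, the glue stick and the yellow dish where they stand.

Things in the scene. Friction and masses are not known exactly. Their poses are not given: they have to be found in the camera images.
- book: children's board book with green covers, standing on its lower edge on its own blue mat (about 300 g), 28 mm thick (its x), 120 mm wide (its y), 170 mm tall (its z). Origin: centre of its underside as it stands. Its x axis points the way it must fall. Pushed in the upper quarter it tips, near the foot it may slide. Past about 10 degrees of tilt it falls by itself.
- book_foot (a point): middle of the book's lower edge on the side of the outline (14 mm along x from its origin); the book pivots about this edge
- book_top (a point): middle of the book's upper edge on the side of the outline (170 mm above book_foot while it stands)
- book_mat: blue mat, 3 mm thick, fixed on the table, with a white 8 mm wide outline for the book. Origin: on the table below where the book stands; the outline runs along the mat's x axis from x = -10 mm to +208 mm and across y from -82 to +82 mm (outer edges of the line). It must fall along +x.
- carton: red crayon carton with crayon stripes, standing on its end on its own blue mat (about 250 g), 36 mm thick (its x), 80 mm wide (its y), 145 mm tall (its z). Origin: centre of its underside as it stands. Its x axis points the way it must fall. Pushed in the upper quarter it tips, near the foot it may slide. Past about 15 degrees of tilt it falls by itself.
- carton_foot (a point): middle of the carton's lower edge on the side of the outline (18 mm along x from its origin); the carton pivots about this edge
- carton_top (a point): middle of the carton's upper edge on the side of the outline (145 mm above carton_foot while it stands)
- carton_mat: blue mat, 3 mm thick, fixed on the table, with a yellow 8 mm wide outline for the carton. Origin: on the table below where the carton stands; the outline runs along the mat's x axis from x = -6 mm to +182 mm and across y from -62 to +62 mm (outer edges of the line). It must fall along +x.
- red_paint: red paint bottle, 56 mm across, 140 mm tall, standing loose beside the book's mat; origin at the centre of its base; leave alone
- green_paint: green paint bottle, 48 mm across, 120 mm tall, standing loose beside the carton's mat; origin at the centre of its base; leave alone
- glue: white glue stick, 30 mm across, 90 mm tall, standing between the mats; origin at the centre of its base; leave alone
- dish: yellow dish, 90 mm across, 30 mm tall, in the middle near the robot; origin at the centre of its base; leave alone

How it is judged:
At the end, for the whole second after the job is handed in: Book and carton both lie flat on their mats, at rest: foot and top edge within the outer ends of their outline, the middles of both edges at most 22 mm off its long centre line (so the sides stay within the line) (x of book_foot in the frame of book_mat above -0.01 m and x of book_top in the frame of book_mat below 0.208 m and y of book_foot in the frame of book_mat between -0.022 and 0.022 m and height (world z) of each of book_foot, book_top, carton_foot, carton_top below 0.012 m and y of book_top in the frame of book_mat between -0.022 and 0.022 m and angle between book's own z axis and vertical between 1.48 and 1.66 rad and linear speed of each of book, carton below 0.02 m/s and x of carton_foot in the frame of carton_mat above -0.006 m and x of carton_top in the frame of carton_mat below 0.182 m and y of carton_foot in the frame of carton_mat between -0.022 and 0.022 m and y of carton_top in the frame of carton_mat between -0.022 and 0.022 m and angle between carton's own z axis and vertical between 1.48 and 1.66 rad); the robot touches nothing.
It fails at once if the book is lifted, carried or tipped over backwards (the lower edge on its outline side leaves the mat by about 20 mm) (height (world z) of book_foot above 0.023 m).
It fails at once if the carton is lifted, carried or tipped over backwards (the lower edge on its outline side leaves the mat by about 20 mm) (height (world z) of carton_foot above 0.023 m).
It fails at once if a bystander (red or green paint bottle, glue stick or dish) is pushed more than 25 mm or tipped over (distance of any of red_paint, green_paint, glue, dish from where it was at the start of the episode above 0.025 m or angle between any of red_paint, green_paint, glue, dish's own z axis and vertical above 0.5 rad).
It fails at once if the book or the carton is slid along: the lower edge over which it should tip moves more than 40 mm from its start (distance of any of book_foot, carton_foot from where it was at the start of the episode above 0.04 m).
It fails at once if another part of the robot than the fingers presses on the book or the carton (contact force between the arm and book above 2 N or contact force between the arm and carton above 2 N).
It also fails if it takes over 48 s, if anything falls off the work surface, if the arm or the gripper's body presses on something with over 40 N, if the wrist force passes 120 N, or if a joint passes its speed limit or range.

## Working session

There is one attempt and no reset: what is moved stays moved. The work goes in short steps, Python scripts to look and compute and a shell command to move; the robot and the scene stay as the last step left them, time stands still between calls to the robot, and variables do not carry over. Pictures are saved under pics/ and viewed, at most 10 in all, crops included, and the job is handed in when it is done.

```bash
mkdir -p pics; python3 - <<'E'
from workcell import env
import cv2,numpy as np
s=env.get_state();print(s['clock'],s['tcp_pos'],s['orientation'],s['finger_gap'])
for c in("top","side"):
    im=env.read_camera(c);cv2.imwrite(f"pics/{c}0.png",im[:,:,::-1])
    k=env.calibration(c);print(c,k["K"],k["T"])
    for l in("book","carton","red_paint","green_paint","glue","dish","book_mat","carton_mat"):
        print(l,[(np.round(r["centre"]),round(r["score"],2)) for r in env.recognise(c,l)[:2]])
E
```

```text
0.0 [0.22564951 0.52829523 0.22566275] [-3.14499834e-04  2.00523135e-01  9.79688507e-01 -8.95843849e-04] 0.08528264235986056
top [[592.1967613    0.         324.00948667]
 [  0.         592.1967613  238.12173463]
 [  0.           0.           1.        ]] [[ 0.00846991 -0.99176246  0.12781035  0.33014493]
 [-0.99986528 -0.00660249  0.01502753  0.02529382]
 [-0.01405987 -0.12792041 -0.99168477  1.65950615]
 [ 0.          0.          0.          1.        ]]
book [(array([463., 237.]), 0.87)]
carton [(array([235., 260.]), 0.96)]
red_paint [(array([409., 241.]), 0.78)]
green_paint [(array([278., 269.]), 0.69)]
glue [(array([351., 244.]), 0.67), (array([342., 279.]), 0.34)]
dish [(array([340., 280.]), 0.77)]
book_mat [(array([449., 207.]), 0.75), (array([233., 259.]), 0.31)]
carton_mat [(array([250., 232.]), 0.94)]
side [[588.27289208   0.         314.61628679]
 [  0.         588.27289208 230.63524387]
 [  0.           0.           1.        ]] [[ 0.99596385 -0.04561591  0.07729941  0.43256696]
 [-0.08903157 -0.61123862  0.78642274 -1.04356529]
 [ 0.01137499 -0.79013071 -0.61283282  0.96553947]
 [ 0.          0.          0.          1.        ]]
book [(array([327., 361.]), 0.68)]
carton [(array([287., 183.]), 0.73)]
red_paint [(array([313., 308.]), 0.55)]
green_paint [(array([275., 221.]), 0.67)]
glue [(array([304., 267.]), 0.73), (array([286., 187.]), 0.65)]
dish [(array([269., 276.]), 0.63)]
book_mat [(array([373., 386.]), 0.81)]
carton_mat [(array([321., 215.]), 0.81)]
```

View pics/top0.png

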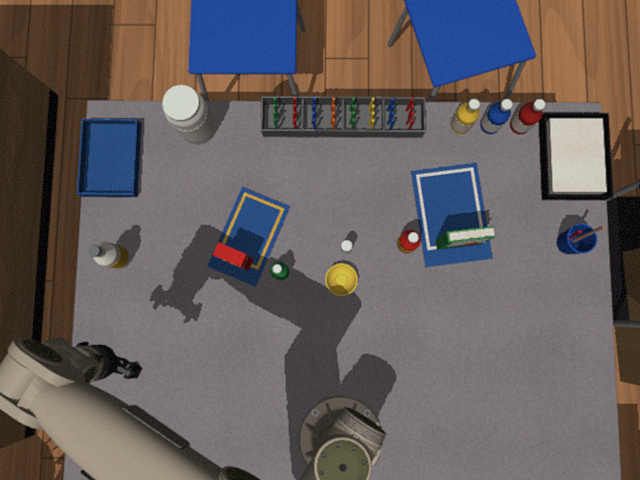

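View pics/side0.png

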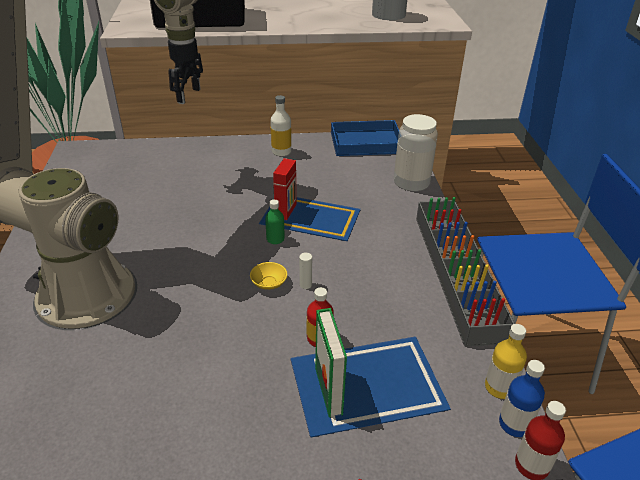

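The top view shows the mats with their outlines: yellow at about (253,232), white at about (450,205). Carton (232,256) and book (466,237) stand at the robot-side ends, so both fall away from the robot. The side view agrees with this.

```bash
cat > h.py <<'E'
from workcell import env
import cv2,numpy as np
def ray(cam,px,z):
    k=env.calibration(cam);T=np.array(k["T"]);px=np.atleast_2d(np.array(px,float))
    d=np.c_[px,np.ones(len(px))]@np.linalg.inv(k["K"]).T@T[:3,:3].T
    o=T[:3,3];return (o+d*((z-o[2])/d[:,2])[:,None])[:,:2]
def proj(cam,P):
    k=env.calibration(cam);T=np.linalg.inv(k["T"]);P=np.atleast_2d(P)
    c=P@T[:3,:3].T+T[:3,3];c=c@np.array(k["K"]).T;return c[:,:2]/c[:,2:]
E
python3 - <<'E'
from h import *
im=cv2.imread("pics/top0.png");hsv=cv2.cvtColor(im,cv2.COLOR_BGR2HSV).astype(int)
H,S,V=hsv[...,0],hsv[...,1],hsv[...,2]
def roi(m,x0,x1,y0,y1):
    r=np.zeros_like(m);r[y0:y1,x0:x1]=m[y0:y1,x0:x1];return r
def rect(m,z,n):
    ys,xs=np.nonzero(m);w=ray("top",np.c_[xs,ys],z)
    r=cv2.minAreaRect((w*1000).astype(np.float32));print(n,len(xs),np.round(r[0],1),np.round(r[1],1),round(r[2],1),np.round(cv2.boxPoints(r)).tolist())
blue=(H>95)&(H<125)&(S>120)
rect(roi(blue,200,300,180,295),.003,"cmat")
rect(roi(blue,405,500,155,272),.003,"bmat")
rect(roi((H>15)&(H<35)&(S>80)&(V>80),212,292,180,275),.003,"yellow")
white=(S<60)&(V>150)
rect(roi(white,408,500,160,226),.003,"white")
rect(roi(white,440,500,226,250),.173,"pages")
red=((H<8)|(H>172))&(S>150)
rect(roi(red&(V>150),205,256,235,275),.148,"cartontop")
rect(roi(red,205,256,235,275),.148,"cartonall")
a=cv2.resize(im[170:290,200:300],None,fx=4,fy=4,interpolation=cv2.INTER_CUBIC);b=cv2.resize(im[155:275,400:500],None,fx=4,fy=4,interpolation=cv2.INTER_CUBIC)
cv2.imwrite("pics/crop.png",np.hstack([a,b]))
E
```

```text
cmat 3155 [549.1 263.9] [148.2 246.3] 67.9 [[407.0, 242.0], [635.0, 149.0], [691.0, 286.0], [463.0, 379.0]]
bmat 4729 [ 615.3 -307.4] [276.4 188.3] 7.8 [[465.0, -233.0], [491.0, -420.0], [765.0, -382.0], [739.0, -195.0]]
yellow 462 [564.5 257.8] [124.  187.7] 67.9 [[454.0, 236.0], [628.0, 165.0], [675.0, 280.0], [501.0, 351.0]]
white 490 [ 667.1 -300.9] [149.4 166.2] 7.8 [[582.0, -229.0], [604.0, -393.0], [752.0, -373.0], [730.0, -208.0]]
pages 368 [ 535.6 -324.2] [ 20.9 114.3] 7.3 [[518.0, -269.0], [532.0, -382.0], [553.0, -380.0], [539.0, -266.0]]
cartontop 404 [481.5 292.5] [78.2 34.7] 67.4 [[450.0, 263.0], [482.0, 250.0], [513.0, 322.0], [480.0, 335.0]]
cartonall 533 [477.8 282.8] [101.2  37.1] 67.0 [[441.0, 243.0], [475.0, 229.0], [515.0, 322.0], [481.0, 337.0]]
```

View pics/crop.png

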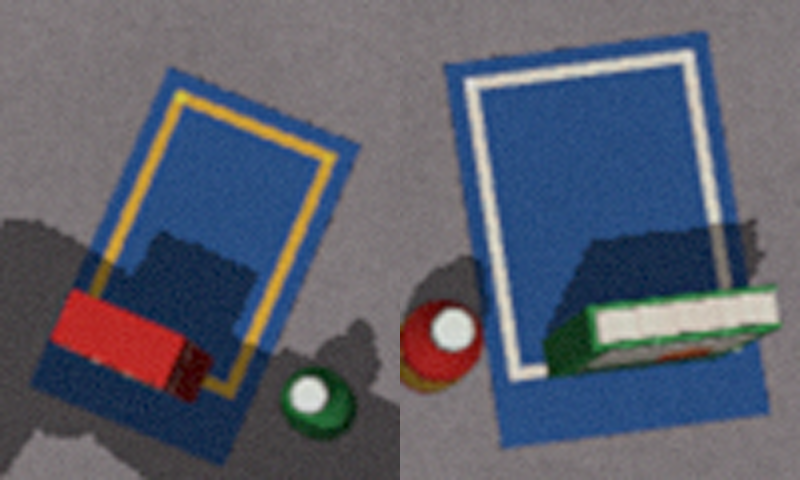

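The crop shows that both fit the known sizes: the carton is centred on its mat with its yaw about −22.5°. The book sits about 5 mm right of centre with its yaw about 7.5°. Carton first: tool −x already points its way (−23°).

```bash
python3 -m pendant '[[-1,-0.044,-0.02,0,0],[-1,-0.044,-0.02,0,0],[-1,-0.044,-0.02,0,0],[-1,-0.044,-0.02,0,0],[-1,-0.044,-0.02,0,0],[-1,-0.044,-0.02,0,0],[-1,0,0,0,0],[-1,0,0,0,0]]'; python3 -c "
from workcell import env;s=env.get_state();print(s)"
```

```text
clock: 1.9
tcp_pos: [0.4213, 0.3147, 0.2266]
orientation: [-0.0, 0.201, 0.98, 0.0]
wrist_force: [0.0, -0.1, -0.1]
finger_gap: 0.0001
grip_force: 0.0
{'clock': 1.9, 'joint_pos': array([ 4.88579268e-01,  2.18040128e-01, -8.07805680e-02,  1.27219848e+00,
        4.86872000e-04,  8.93013469e-01]), 'qvel': array([ 0.02792241, -0.00396347, -0.00263905,  0.00081273, -0.0006861 ,
       -0.00199181]), 'tau': array([-9.71968509e-01, -4.23198116e+01,  2.98340124e+01, -5.77568728e-02,
       -4.82420297e-02, -6.18957100e-03]), 'tcp_pos': array([0.42134831, 0.31474213, 0.22660563]), 'orientation': array([-2.40986374e-04,  2.00841766e-01,  9.79623659e-01,  1.16629963e-04]), 'wrist_force': array([ 0.01425071, -0.14764753, -0.1261751 ]), 'ft_torque': array([ 0.01110962, -0.00651651,  0.00529582]), 'grip_force': 0.0, 'finger_gap': 0.00010276484436717912}
```

```bash
python3 -m pendant '[[-1,0,0,0.04,0],[-1,0,0,0.04,0],[-1,0,0,0,0],[-1,-0.01,0,0,0],[-1,-0.01,0,0,0],[-1,-0.005,0,0,0],[-1,-0.005,0,0,0],[-1,0,0,0,0]]'
```

```text
clock: 2.9
tcp_pos: [0.4497, 0.3027, 0.1468]
orientation: [0.0, 0.201, 0.98, 0.0]
wrist_force: [0.1, 0.5, 0.1]
finger_gap: -0.0006
grip_force: 0.0
```

```bash
python3 - <<'E'
from h import *
a=env.read_camera("side");b=env.read_camera("wrist")
cv2.imwrite("pics/s1.png",np.hstack([cv2.resize(a[120:300,200:420],(440,360)),cv2.resize(b,(360,270)).repeat(1,0) if 0 else cv2.resize(b,(360,360))])[:,:,::-1])
E
```

```text
(no output)
```

View pics/s1.png

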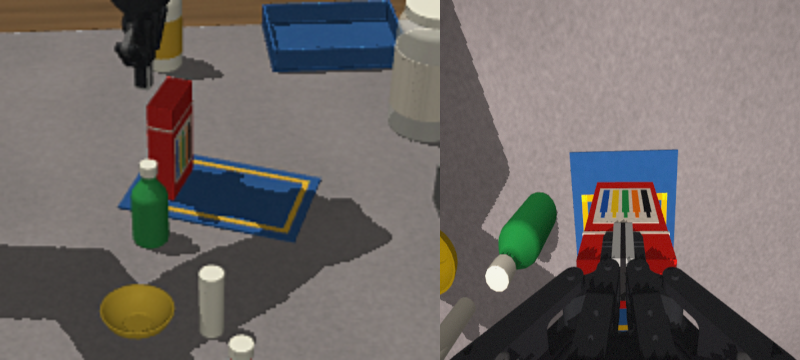

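The side view (left) shows the carton still upright with the fingertips just behind its top at (145,85). The wrist view shows the fingers centred on the carton's back face at (622,240). Next, a gentle push.

```bash
python3 -m pendant '[[-1,-0.007,0,0,0],[-1,-0.007,0,0,0],[-1,-0.007,0,0,0],[-1,-0.007,0,0,0],[-1,-0.007,0,0,0],[-1,-0.007,0,0,0],[-1,-0.007,0,0,0],[-1,0,0,0,0]]'; python3 -c "
from h import *
cv2.imwrite('pics/s2.png',cv2.resize(env.read_camera('side')[120:300,200:420],(660,540))[:,:,::-1])"
```

```text
clock: 4.0
tcp_pos: [0.4948, 0.2834, 0.1465]
orientation: [0.0, 0.201, 0.98, 0.0]
wrist_force: [-0.7, -0.2, -0.0]
finger_gap: -0.0001
grip_force: 0.0
```

View pics/s2.png

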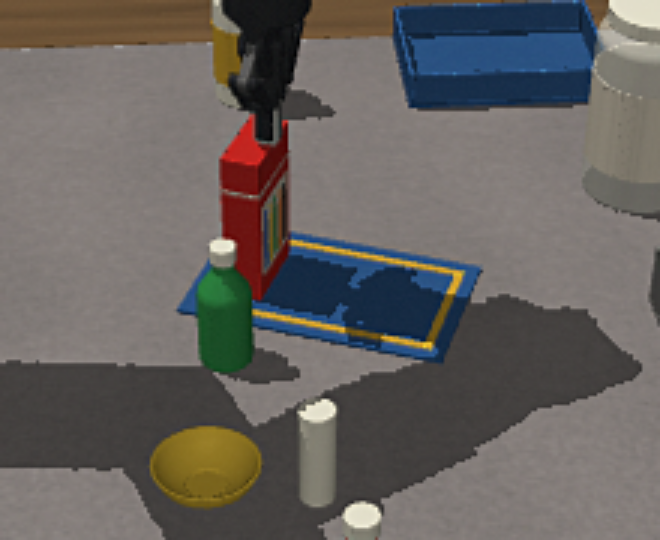

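The carton hasn't moved (its corners are where they were), yet the fingertip appears at its top. I'll check the geometry by projection.

```bash
python3 - <<'E'
from h import *
s=env.get_state();t=s['tcp_pos'];print(s['clock'],s['wrist_force'],env.finger_overhang)
p=proj("side",[[*t[:2],t[2]-.017]]);print("tip side px",p,"in s2:",(p-[200,120])*3)
c=np.array([.482,.2915]);d=np.array([.924,-.383]);n=np.array([.383,.924])
P=[[*(c+a*d*.018+b*n*.04),z] for z in(.003,.148) for a,b in((-1,-1),(1,-1),(1,1),(-1,1))]
print(np.round((proj("side",P)-[200,120])*3),"\ntop",np.round(proj("top",P)), proj("top",[[*t[:2],t[2]-.017]]))
k=env.calibration("wrist");print(k)
im=env.read_camera("top");w=env.read_camera("wrist")
cv2.imwrite("pics/w3.png",np.hstack([cv2.resize(im[170:290,200:300],(400,480),interpolation=cv2.INTER_CUBIC),cv2.resize(w,(400,480))])[:,:,::-1])
E
```

```text
4.05 [-0.32601801  0.42736413 -0.246965  ] 0.017
tip side px [[289.69528361 172.80820289]] in s2: [[269.08585084 158.42460867]]
[[224. 291.]
 [261. 298.]
 [289. 250.]
 [254. 243.]
 [219. 156.]
 [258. 163.]
 [288. 117.]
 [250. 111.]] 
top [[249. 271.]
 [254. 259.]
 [228. 248.]
 [223. 260.]
 [241. 267.]
 [246. 254.]
 [218. 242.]
 [212. 254.]] [[233.65087345 250.08336316]]
{'K': array([[382.51457589,   0.        , 324.94824756],
       [  0.        , 382.51457589, 239.92005244],
       [  0.        ,   0.        ,   1.        ]]), 'tool_from_camera': array([[-6.33005647e-04, -9.49163128e-01, -3.14783982e-01,
         8.05989355e-02],
       [ 9.99999772e-01, -5.26833256e-04, -4.22368384e-04,
        -1.16036567e-03],
       [ 2.35057827e-04, -3.14784177e-01,  9.49163245e-01,
        -1.47761320e-01],
       [ 0.00000000e+00,  0.00000000e+00,  0.00000000e+00,
         1.00000000e+00]])}
```

View pics/w3.png

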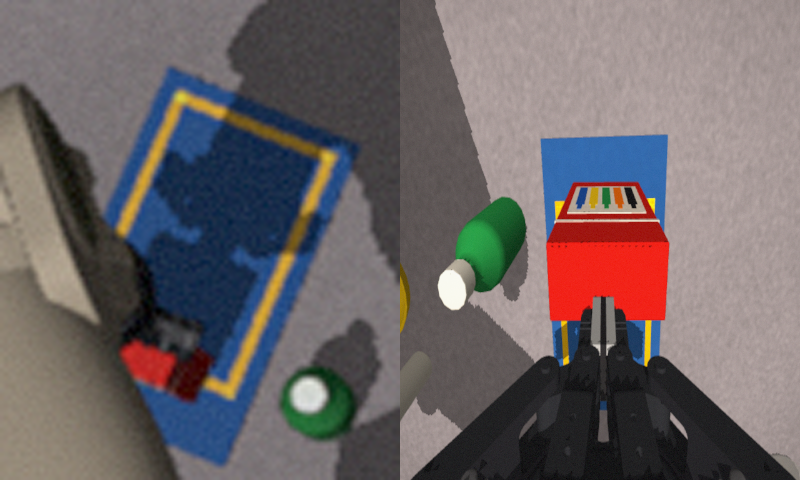

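The wrist view shows the carton unmoved. The fingertip is seen about 16 mm higher than 17 mm ahead of the TCP would put it, so it skimmed over the top at about z 0.147. I'll lift, back off, and come back lower.

```bash
python3 -m pendant '[[-1,0,0,-0.03,0],[-1,0.03,0,0,0],[-1,0.03,0,0,0],[-1,0.005,0,0,0],[-1,0,0,0.03,0],[-1,0,0,0.022,0],[-1,0,0,0,0],[-1,-0.015,0,0,0]]'; python3 -m pendant '[[-1,-0.005,0,0,0],[-1,-0.005,0,0,0],[-1,-0.005,0,0,0],[-1,0,0,0,0]]'; python3 - <<'E'
from h import *
s=env.get_state();print(s['wrist_force'])
a=env.read_camera("side");b=env.read_camera("wrist")
cv2.imwrite("pics/s4.png",np.hstack([cv2.resize(a[140:260,240:340],(400,480)),cv2.resize(b,(400,480))])[:,:,::-1])
t=s['tcp_pos']
for o in (0,.017):print((proj("side",[[*t[:2],t[2]-o]])-[240,140])*4)
E
```

```text
clock: 5.15
tcp_pos: [0.4487, 0.3035, 0.1254]
orientation: [0.0, 0.2, 0.98, 0.0]
wrist_force: [0.4, -0.5, 0.7]
finger_gap: -0.0002
grip_force: 0.0
clock: 5.65
tcp_pos: [0.4624, 0.2973, 0.1247]
orientation: [0.0, 0.201, 0.98, 0.0]
wrist_force: [-0.3, 0.7, 1.0]
finger_gap: 0.0
grip_force: 0.2
[-0.29084968  0.66499982  0.97868681]
[[149.95154336 128.21505593]]
[[150.64172222 149.73066374]]
```

View pics/s4.png

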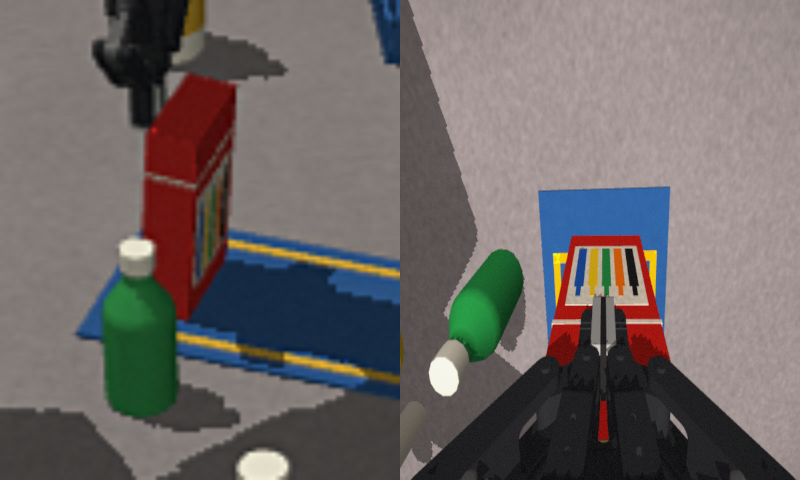

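The side view shows the fingertips now behind the carton's back face (145,120), below its top. Wrist view is centred. Push.

```bash
python3 -m pendant '[[-1,-0.007,0,0,0],[-1,-0.007,0,0,0],[-1,-0.007,0,0,0],[-1,-0.007,0,0,0],[-1,-0.007,0,0,0],[-1,-0.007,0,0,0],[-1,0,0,0,0],[-1,0,0,0,0]]'; python3 - <<'E'
from h import *
a=env.read_camera("side");b=env.read_camera("wrist")
cv2.imwrite("pics/s5.png",np.hstack([cv2.resize(a[120:300,200:420],(440,360)),cv2.resize(b,(360,360))])[:,:,::-1])
E
```

```text
clock: 6.75
tcp_pos: [0.5005, 0.2809, 0.1245]
orientation: [-0.0, 0.201, 0.98, -0.0]
wrist_force: [-1.0, -0.0, -0.2]
finger_gap: -0.0005
grip_force: 0.0
```

View pics/s5.png

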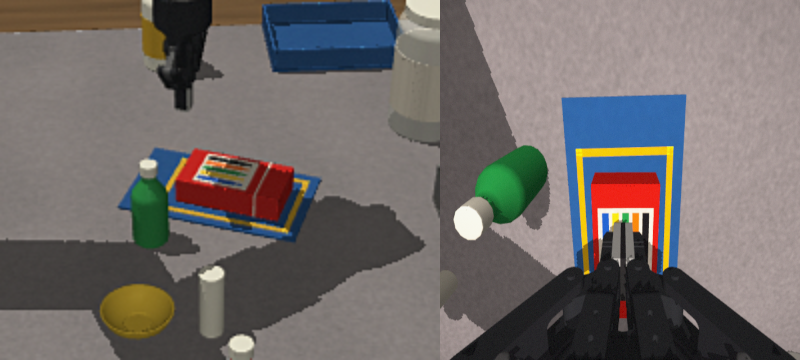

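Carton lies flat, centred in the yellow outline (wrist view, about (625,220)). The green bottle is undisturbed. Now raise, turn, and go across to the book.

```bash
python3 -m pendant '[[-1,0,0,-0.045,0],[-1,0,0,-0.045,0],[-1,0,0,-0.045,0],[-1,0,0,0,-0.179],[-1,0,0,0,-0.179],[-1,0,0,0,-0.179],[-1,0,0,0,0]]'; python3 -m pendant '[[-1,0.009,-0.05,0,0],[-1,0.009,-0.05,0,0],[-1,0.009,-0.05,0,0],[-1,0.009,-0.05,0,0],[-1,0.009,-0.05,0,0],[-1,0.009,-0.05,0,0],[-1,0.009,-0.05,0,0],[-1,0.009,-0.05,0,0]]';python3 -m pendant '[[-1,0.009,-0.05,0,0],[-1,0.009,-0.05,0,0],[-1,0.009,-0.05,0,0],[-1,0.009,-0.05,0,0],[-1,0,0,0,0],[-1,0,0,0,0],[-1,0,0,0,0]]'
```

```text
clock: 7.72
tcp_pos: [0.5004, 0.281, 0.2597]
orientation: [0.0, -0.066, 0.998, 0.0]
wrist_force: [-0.5, -0.2, -0.4]
finger_gap: -0.0002
grip_force: 0.0
clock: 8.72
tcp_pos: [0.4821, -0.1266, 0.2598]
orientation: [0.0, -0.065, 0.998, -0.0]
wrist_force: [0.9, 0.2, -0.3]
finger_gap: 0.0001
grip_force: 0.0
clock: 9.6
tcp_pos: [0.4734, -0.3268, 0.2598]
orientation: [0.0, -0.067, 0.998, 0.0]
wrist_force: [0.2, 0.1, -0.1]
finger_gap: -0.0004
grip_force: 0.0
```

```bash
python3 -m pendant '[[-1,0,-0.004,0.04,0],[-1,0,0,0.04,0],[-1,0,0,0.03,0],[-1,0,0,0,0],[-1,-0.015,0,0,0],[-1,-0.015,0,0,0],[-1,-0.005,0,0,0],[-1,0,0,0,0]]'; python3 - <<'E'
from h import *
a=env.read_camera("side");b=env.read_camera("wrist")
cv2.imwrite("pics/s6.png",np.hstack([cv2.resize(a[260:450,260:480],(440,380)),cv2.resize(b,(360,380))])[:,:,::-1])
E
```

```text
clock: 10.6
tcp_pos: [0.5094, -0.3274, 0.1499]
orientation: [0.0, -0.067, 0.998, -0.0]
wrist_force: [0.1, -0.1, 0.6]
finger_gap: 0.0002
grip_force: 0.0
```

View pics/s6.png

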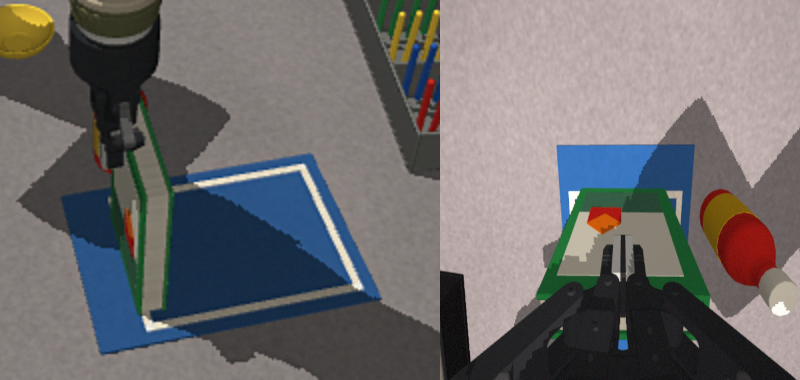

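Side view: the fingers are behind the book, just below its top at (120,160). The wrist view shows them centred on its back cover at (622,240), with the red bottle clear. Push.

```bash
python3 -m pendant '[[-1,-0.007,0,0,0],[-1,-0.007,0,0,0],[-1,-0.007,0,0,0],[-1,-0.007,0,0,0],[-1,-0.007,0,0,0],[-1,-0.007,0,0,0],[-1,-0.007,0,0,0],[-1,0,0,0,0]]'; python3 -m pendant '[[-1,0,0,-0.05,0],[-1,0,0,-0.05,0],[-1,0.05,0,0,0],[-1,0.05,0,0,0],[-1,0,0,0,0],[-1,0,0,0,0]]'; python3 - <<'E'
from h import *
a=env.read_camera("side");b=env.read_camera("top")
cv2.imwrite("pics/s7.png",np.hstack([cv2.resize(a[140:460,220:460],(360,480)),cv2.resize(b[150:290,200:500],(440,480))])[:,:,::-1])
cv2.imwrite("pics/topfull.png",b[:,:,::-1])
E
```

```text
clock: 11.7
tcp_pos: [0.5576, -0.3208, 0.1495]
orientation: [0.0, -0.067, 0.998, 0.0]
wrist_force: [-0.4, 0.7, 0.7]
finger_gap: 0.0002
grip_force: 0.0
clock: 12.45
tcp_pos: [0.4581, -0.3345, 0.25]
orientation: [0.0, -0.066, 0.998, -0.0]
wrist_force: [1.3, -0.3, 0.1]
finger_gap: -0.0001
grip_force: 0.0
```

View pics/s7.png

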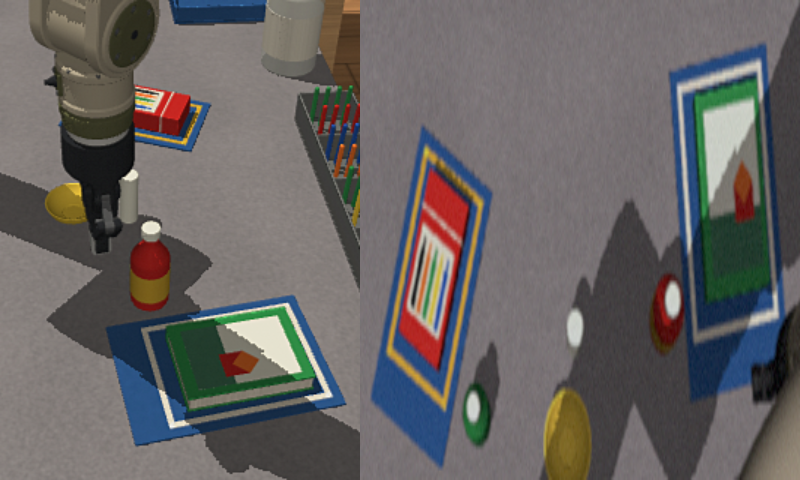

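Both lie flat inside their outlines, all bystanders stand where they were, and the arm is clear.

```bash
python3 -c "
from workcell import env;print(env.hand_in())"
```

```text
the job is handed in; nothing more can be done
None
```

I tipped the book and the carton over with fingertip pushes, and the last pictures show both lying flat inside their outlines with the bottles, glue stick and dish in place; I handed the job in after about 12.5 s of robot time, but the hand-in returned no verdict.

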